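# Fetch the salt from behind the bottles for the breakfast tray

## Robot

A 7-joint arm with a two-finger parallel gripper is mounted at the origin on the work surface. World frame = base frame: x ahead of the robot, y to its left, z up, the work surface at z = 0. Lengths are in m, angles in rad, forces in N, time in s.
With the tool pointing down it reaches from about 0.425 to 0.95 m from the base axis. Payload 4.7 kg.
Tool frame: the origin (TCP) lies on the centre line of the jaws, within the pads' length; the fingertips stand robot.nose_length ahead of it and the grasp point (between the pads) lies 8 mm behind it (robot.nose_length is the distance from the TCP to the fingertips, in m); z points along the fingers, y is the line along which they close (so a half turn about z gives the same grasp; the last joint's range is limited). The gripper opens to 85 mm and grips with 20 to 120 N. Pads are 22 mm wide; open, the fingers measure 114 mm over their backs; the gripper's body (76 mm by 85 mm) begins 54 mm behind the grasp point. The pads swing forward as they close: fully open they stand 13 mm farther back than shut.
Start: joints at [-1.251, 0.469, -0.049, 1.532, 0.024, 1.141, -0.082], TCP at [0.231, 0.634, 0.242] pointing down, gripper open.
Joint ranges: [-2.59, 2.59], [-0.33, 1.99], [-1.39, 1.29], [0.1, 2.45], [-1.04, 4.18], [0.21, 1.99], [-2.66, 2.66]. Speed limits (rad/s): [2.57, 2.57, 3.14, 3.14, 3.14, 3.14, 3.14].

## Interface

Orientations are given as [roll, pitch, yaw] about the fixed x, y, z axes, in that order (R = Rz(yaw) Ry(pitch) Rx(roll)).
In Python, from plant import robot gives the robot as it stands. Calls block until the motion is done:
- robot.goto(position, orientation): joint-space move of the TCP to a pose.
- robot.move_straight(position, vel=0.15, attitude=None, contact_N=None): straight line of the TCP; attitude=None keeps the orientation; vel is the mean speed in m/s. With contact_N (N) it stops when the force on the tool has changed by that much, and returns True; else False.
- robot.move_joints(angles): joint-space move.
- robot.grip(opening, strength=None): opening from 0.0 (shut) to 1.0 (fully open); strength is the grip in N (None keeps the last); returns when the fingers have stopped.
- robot.sleep(seconds).
- robot.inverse_kinematics(position, orientation): joint angles nearest the present ones, or None.
- robot.sense(): the state.
- robot.grab_frame(name): name is "scene" or "top"; returns a dict with "image" (420x560x3 uint8, red, green, blue), "range_z" (420x560 float32, m along the optical axis (not along the pixel's ray), 0 where there is no reading), "fx", "fy", "cx", "cy" (pixels), "dist_coeffs" ([k1, k2, p1, p2, k3] as OpenCV has them; the pictures are not rectified), "R" (3x3) and "t" (3): a world point X has camera coordinates R X + t. Camera axes: x right, y down, z forward; pixel columns grow to the right and rows downward; lengths in m; the calibration is good to about 2 mm. A picture is of the moment at which its call begins.
A pose or a line that the arm cannot do raises robot.IKError and nothing moves.
- robot.close_job(): hands the job in; it is judged then, once.
The state is a dict: "t": time; "joint_pos": joint angles; "joint_velocities": joint speeds; "effort": joint torques, N m; "tcp_pos": TCP position; "tcp_rot": TCP orientation; "wrist_force": force on the tool from outside, world axes, zero at the start; "torque": the same for the moment, N m; "opening": opening from 0.0 (shut) to 1.0 (fully open); "gripper_force": force on a finger pad.
Only numpy, scipy, OpenCV 4.12 (cv2) and the standard library are available. Lean on these libraries where they do the work, as an engineer would, in place of code of your own. Each camera call takes 0.05 s, during which the arm holds its last target. There are 200 camera calls.

## Task

The breakfast tray still needs the salt pot, which stands at the back of the wooden caddy, hemmed in by the oil bottle, the vinegar bottle and the pepper mill. Stand those three aside on the chopping board, bring the salt pot to the free corner of the tray, and only then put the three back, each in the caddy compartment it came from. Keep everything standing upright and leave the cup, egg cup and butter dish already on the tray as they are.

Things in the scene. Friction and masses are not known exactly. Their poses are not given: they have to be found in the camera images.
- caddy: open wooden caddy, 158 x 158 mm, 28 mm high, walls and floor 5 mm, a cross divider making 2 x 2 square compartments 71.5 mm wide (centres x, y = +-38.25 mm, floors at z = 5 mm). Fixed. Origin: centre of its underside; x away from the robot, y left (turned up to 0.3 rad). Each compartment starts with one thing, a far (+x) one with the salt. Caddy, board and tray: left, middle, right in any order.
- board: plain pale wooden chopping board lying flat with a fine groove round its edge, 260 mm along its x by 180 mm along its y, 18 mm thick, empty at the start: the side area. Fixed. Origin: centre of its underside, so its top is at z = 18 mm; x points away from the robot, y left (turned by up to 0.2 rad).
- tray: grey serving tray, 260 mm along its x by 180 mm along y, rim 20 mm high, 5 mm thick, floor 5 mm, a steel rail on each short side. Fixed. Origin: centre of its underside; x away from the robot, y left (turned up to 0.2 rad). Cup, egg cup and butter dish stand in three corners; the free corner is the near right one (-x, -y), its middle at x = -62, y = -43 mm, floor at z = 5 mm.
- oil: round brushed-steel oil bottle, 54 mm across up to 78 mm height, sloping shoulder, straight neck 24 mm across from 101 to 148 mm, black pourer to 160 mm, about 0.35 kg. Origin: centre of its foot, z up. The neck is narrow and made to be gripped from above, 125 mm above the foot.
- vinegar: white ceramic vinegar bottle with a square body 44 x 44 mm and 82 mm high, round neck 26 mm across from 95 to 140 mm, cork stopper to 152 mm, about 0.38 kg. Origin: centre of its foot, z up. The neck is narrow and made to be gripped from above, 125 mm above the foot.
- mill: turned dark-wood pepper mill, foot 54 mm across, waisted to 34 mm, round head 40 mm across from 108 to 142 mm, small steel nut on top at 158 mm, about 0.22 kg; all one rigid piece. Origin: centre of its foot, z up. The head is narrow and made to be gripped from above, 125 mm above the foot.
- salt: squat round white ceramic salt pot with a flat cork lid flush with its side, 54 mm across, 62 mm high, about 0.25 kg, lid fast. Origin: centre of its foot, z up. Grip it round its side, about 45 mm above its foot, so that the fingertips stay above the caddy's walls.
- cup: white cup without handle, 72 mm across the rim, 80 mm high, standing on the tray. To be left alone. Origin: centre of its foot.
- eggcup: steel egg cup with a brown egg in it, 48 mm across, 73 mm high in all, standing on the tray. To be left alone. Origin: centre of its foot.
- butter: white covered butter dish, 90 mm along its x by 60 mm, 53 mm high with the lid's knob, standing on the tray. To be left alone. Origin: centre of its underside.

How it is judged:
By the outcome, as a careful person would: the job done as asked, in the order asked, and still so for the second after the job is handed in, with the robot touching nothing.
It also fails if it takes over 144 s, if anything falls off the work surface, if the arm or the gripper's body presses on something with over 40 N, if the wrist force passes 120 N, or if a joint passes its speed limit or range.

## Working session

There is one attempt and no reset: what is moved stays moved. The work goes in short steps, each a Python script; the robot and the scene stay as the last script left them, time stands still between calls to the robot, and variables do not carry over. Pictures are saved under pics/ and viewed, at most 14 in all, crops included, and the job is handed in when it is done.

```bash
ls; mkdir -p pics; python3 - <<'E'
from plant import robot
import cv2,numpy as np
print(robot.sense()); print(robot.nose_length)
for n in("scene","top"):
    f=robot.grab_frame(n); cv2.imwrite(f"pics/{n}0.png",f["image"][:,:,::-1]); np.savez(f"pics/{n}0.npz",**f)
    print(n,f["fx"],f["cx"],f["cy"],f["dist_coeffs"],f["R"],f["t"],-np.array(f["R"]).T@f["t"],(f["range_z"]>0).mean())
E
```

```text
pics
{'t': 0.0, 'joint_pos': array([-1.2508823 ,  0.46947453, -0.04860637,  1.53374395,  0.02408272,
        1.14100195, -0.08228372]), 'joint_velocities': array([-5.93498738e-04, -6.20500537e-04,  1.72720868e-04,  5.69666780e-04,
        1.11050422e-03, -7.61513552e-05,  6.18137181e-04]), 'effort': array([ 6.26148467e-04, -5.10307252e+01, -4.69758350e-02, -2.37714994e+01,
        1.06112493e-02,  7.24812024e-03,  5.45034013e-06]), 'tcp_pos': array([0.23048214, 0.6338038 , 0.24121795]), 'tcp_rot': array([-3.13955059e+00,  5.60722819e-05,  2.79283067e+00]), 'wrist_force': array([-0.57375243, -0.10308369, -0.61912366]), 'torque': array([ 0.01675222, -0.00328537, -0.00110402]), 'gripper_force': 0.0, 'opening': 0.9950420487079779}
0.011
scene 390.92060147675795 277.30379506828075 208.9372192861337 [-0.08806484  0.          0.          0.          0.        ] [[ 0.06599995  0.99781562 -0.00282728]
 [ 0.81439716 -0.05550458 -0.57764739]
 [-0.57654252  0.03582217 -0.81628151]] [-0.05088582 -0.39164965  1.19277857] [ 1.01000438 -0.0136916   0.74726382] 0.9960671768707483
top 400.01922447819885 282.4214376926184 205.94692368420706 [-0.05148638  0.          0.          0.          0.        ] [[-0.01727795 -0.99980238  0.00983202]
 [-0.99009142  0.0157379  -0.13953956]
 [ 0.13935725 -0.01214556 -0.99016768]] [-0.00397266  0.53426672  0.93227356] [ 0.39898518 -0.00105713  0.99769756] 0.9960416666666667
```

```bash
sleep 8; ls pics
```

```text
scene0.npz
scene0.png
top0.npz
top0.png
```

View pics/top0.png

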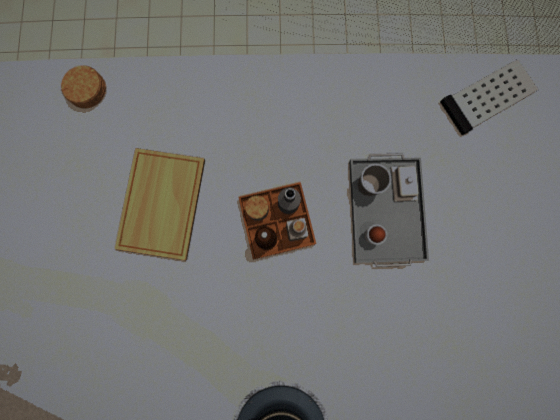

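View pics/scene0.png

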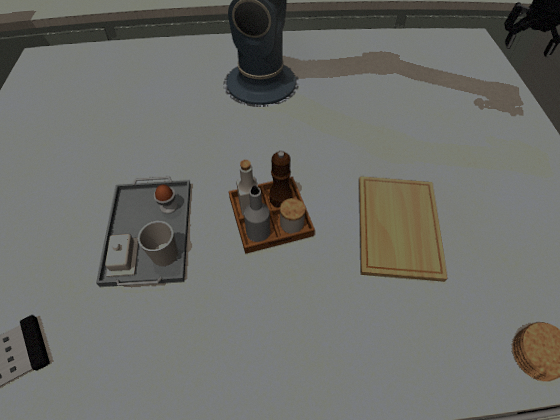

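Top view: the board is on the left at (160,205), the caddy in the middle at (277,221), and the tray on the right at (389,210). In the caddy, salt is far-left (257,207), oil far-right (289,197), mill near-left (265,237) and vinegar near-right (298,228). The scene view shows the same layout; the tray's near-right corner is free.

```bash
cat > vis.py <<'E'
import numpy as np, cv2
def cloud(f):
    h,w=f["range_z"].shape; K=np.array([[f["fx"],0,f["cx"]],[0,f["fy"],f["cy"]],[0,0,1]])
    u,v=np.meshgrid(np.arange(w),np.arange(h))
    n=cv2.undistortPoints(np.stack([u,v],-1).reshape(-1,1,2).astype(float),K,np.array(f["dist_coeffs"])).reshape(h,w,2)
    d=np.concatenate([n,np.ones((h,w,1))],-1)
    R=np.array(f["R"]);C=-R.T@np.array(f["t"]); W=d@R          # ray dirs in world
    return C,W,C+W*f["range_z"][...,None]
def onplane(C,W,z): return C+W*((z-C[2])/W[...,2])[...,None]
def rect(P):                       # centre, sizes(x-ish,y-ish), yaw in +-45deg
    (c,s,a)=cv2.minAreaRect((P[:,:2]*1000).astype(np.float32)); 
    a=(a+45)%90-45; return np.round(c,1),np.round(s,1),round(np.radians(a),3)
E
python3 - <<'E'
import numpy as np,cv2
from vis import *
for n in("top","scene"):
    f=dict(np.load(f"pics/{n}0.npz")); C,W,P=cloud(f); im=f["image"]; hsv=cv2.cvtColor(im,cv2.COLOR_RGB2HSV); ok=f["range_z"]>0
    X,Y,Z=P[...,0],P[...,1],P[...,2]
    print(n,"table z",np.median(Z[ok&(X>.3)&(X<.8)&(abs(Y)<.4)]))
    def comp(m,k=0):
        m=cv2.morphologyEx(m.astype(np.uint8),cv2.MORPH_OPEN,np.ones((2,2)))
        q,l,s,c=cv2.connectedComponentsWithStats(m); i=1+np.argmax(s[1:,4]); return l==i
    area=ok&(X>.3)&(X<.8)
    b=comp(area&(Y>.12)&(Y<.45)&(Z>.011)&(Z<.026)); print("board",rect(onplane(C,W,.018)[b]),b.sum())
    t=comp(area&(Y<-.12)&(Y>-.45)&(Z>.013)&(Z<.026)); print("tray rim",rect(onplane(C,W,.02)[t]),t.sum())
    c=comp(area&(abs(Y)<.14)&(Z>.018)&(hsv[...,1]>110)&(Z<.036)); print("caddy",rect(onplane(C,W,.028)[c]),c.sum())
    for nm,(lo,hi) in dict(z55_75=(.055,.075),z105_125=(.106,.116),z120_147=(.122,.142),z150=(.15,.17)).items():
        m=(area&(abs(Y)<.14)&(Z>lo)&(Z<hi)).astype(np.uint8)
        q,l,s,cc=cv2.connectedComponentsWithStats(m)
        for i in range(1,q):
            if s[i,4]>8:
                p=P[l==i]; print(nm,s[i,4],cc[i].round(),"mean",p.mean(0).round(4),"mid",((p.min(0)+p.max(0))/2).round(4),"ext",np.ptp(p,0).round(3))
E
```

```text
top table z 0.0004712712869414659
board (array([546.9, 289.4]), array([180.7, 258.5]), np.float64(-0.173)) 7369
tray rim (array([ 520.9, -278.9]), array([275.1, 181.2]), np.float64(0.014)) 883
caddy (array([499.1,  -0.5]), array([156.6, 156.8]), np.float64(0.224)) 700
z55_75 417 [256. 206.] mean [0.5299 0.0488 0.0663] mid [0.5304 0.0495 0.063 ] ext [0.053 0.052 0.015]
z55_75 15 [285. 209.] mean [ 0.5233 -0.0189  0.0659] mid [ 0.5264 -0.0197  0.0643] ext [0.013 0.03  0.016]
z105_125 9 [288. 201.] mean [ 0.5354 -0.0247  0.1103] mid [ 0.5361 -0.0247  0.1103] ext [0.006 0.013 0.008]
z120_147 13 [288. 199.] mean [ 0.5363 -0.0251  0.1298] mid [ 0.5375 -0.0266  0.1314] ext [0.006 0.018 0.018]
z150 93 [290. 193.] mean [ 0.5451 -0.0274  0.1566] mid [ 0.546  -0.0281  0.1585] ext [0.022 0.022 0.017]
z150 80 [299. 225.] mean [ 0.4764 -0.0448  0.1562] mid [ 0.4762 -0.0446  0.1567] ext [0.021 0.019 0.007]
z150 203 [264. 234.] mean [0.4578 0.0288 0.1544] mid [0.4588 0.0286 0.1572] ext [0.034 0.034 0.014]
scene table z 0.0003352375918008188
board (array([556.2, 290.7]), array([181.2, 260.2]), np.flo
[... 849 characters left out ...]
0288  0.1107] mid [ 0.5514 -0.0289  0.111 ] ext [0.011 0.023 0.01 ]
z120_147 117 [281. 168.] mean [0.4718 0.0276 0.1323] mid [0.4673 0.0289 0.132 ] ext [0.023 0.039 0.02 ]
z120_147 78 [246. 174.] mean [ 0.4841 -0.0453  0.1321] mid [ 0.4825 -0.0454  0.1319] ext [0.014 0.025 0.02 ]
z120_147 74 [256. 201.] mean [ 0.5534 -0.0276  0.1318] mid [ 0.5511 -0.0279  0.132 ] ext [0.012 0.023 0.02 ]
z150 150 [281. 157.] mean [0.462  0.0277 0.1547] mid [0.4593 0.0276 0.1573] ext [0.03  0.031 0.015]
z150 79 [245. 164.] mean [ 0.4768 -0.0457  0.1555] mid [ 0.4767 -0.0456  0.1544] ext [0.023 0.02  0.009]
z150 101 [255. 191.] mean [ 0.548  -0.0281  0.1572] mid [ 0.5463 -0.0286  0.1584] ext [0.019 0.022 0.015]
```

```bash
cat > job.py <<'E'
import numpy as np
from plant import robot
CAD=(.503,.001,.223); BRD=(.5515,.290,-.168); TRY=(.524,-.277,.013)
def w(F,x,y): c,s=np.cos(F[2]),np.sin(F[2]); return np.array([F[0]+c*x-s*y,F[1]+s*x+c*y])
SRC=dict(salt=[.5305,.0485],oil=[.546,-.0283],vinegar=[.4766,-.0451],mill=[.459,.0283])
HOME=dict(oil=w(CAD,.03825,-.03825),vinegar=w(CAD,-.03825,-.03825),mill=w(CAD,-.03825,.03825))
SPOT=dict(oil=w(BRD,.08,0),vinegar=w(BRD,0,0),mill=w(BRD,-.08,0))
CORNER=w(TRY,-.062,-.043); HI=.318
def P(xy,z): return [xy[0],xy[1],z]
def A(yaw): return [np.pi,0,yaw]
def pick(xy,foot,yaw,h=.117,opening=.62,strength=60,hi=HI):
    s=robot.sense()["tcp_pos"]
    robot.grip(opening)
    robot.move_straight(P(xy,hi),vel=.25,attitude=A(yaw))
    robot.move_straight(P(xy,foot+h+.02),vel=.2); robot.move_straight(P(xy,foot+h),vel=.06)
    robot.grip(0,strength); s=robot.sense(); print("grip",s["opening"],s["gripper_force"],s["t"])
    robot.move_straight(P(xy,foot+h+.03),vel=.06); robot.move_straight(P(xy,hi),vel=.2)
def place(xy,foot,yaw,h=.117,opening=.62,hi=HI):
    robot.move_straight(P(xy,hi),vel=.22,attitude=A(yaw))
    robot.move_straight(P(xy,foot+h+.012),vel=.18)
    robot.sleep(.2)
    hit=robot.move_straight(P(xy,foot+h-.003),vel=.025,contact_N=4)
    s=robot.sense(); print("place hit",hit,"dz",s["tcp_pos"][2]-foot-h,"open",s["opening"])
    robot.grip(opening)
    z=s["tcp_pos"][2]; robot.move_straight(P(xy,z+.04),vel=.12); robot.move_straight(P(xy,hi),vel=.25)
    print("t",robot.sense()["t"])
E
python3 - <<'E'
from job import *
for k in(0,np.pi):
  for n,p,y in [(n,SRC[n],CAD[2]) for n in SRC]+[(n,SPOT[n],BRD[2]) for n in SPOT]+[("corner",CORNER,TRY[2]+np.pi/2),("corner-",CORNER,TRY[2]-np.pi/2)]:
    for z in(HI,.13):
      q=robot.inverse_kinematics(P(p,z),A(y+k)); print(n,z,round(k,1),None if q is None else np.round(q,2))
E
```

```text
salt 0.318 0 [-0.78  0.19  0.72  1.8  -0.14  1.2  -1.37]
salt 0.13 0 [-0.68  0.43  0.65  2.01 -0.35  0.81 -1.17]
oil 0.318 0 [-0.68  0.24  0.8   1.77 -0.18  1.21 -1.18]
oil 0.13 0 [-0.58  0.47  0.73  1.98 -0.42  0.84 -0.97]
vinegar 0.318 0 [-0.78  0.07  0.85  1.91 -0.06  1.18 -1.26]
vinegar 0.13 0 [-0.69  0.4   0.88  2.14 -0.43  0.79 -0.89]
mill 0.318 0 [-0.86  0.02  0.74  1.95 -0.02  1.18 -1.47]
mill 0.13 0 [-0.77  0.33  0.75  2.17 -0.32  0.75 -1.16]
oil 0.318 0 [-0.92  0.5   0.69  1.43 -0.32  1.32 -1.95]
oil 0.13 0 [-0.89  0.67  0.64  1.63 -0.45  1.   -1.84]
vinegar 0.318 0 [-1.04  0.37  0.67  1.6  -0.24  1.26 -2.07]
vinegar 0.13 0 [-1.    0.57  0.64  1.8  -0.41  0.91 -1.92]
mill 0.318 0 [-1.16  0.25  0.64  1.74 -0.16  1.21 -2.22]
mill 0.13 0 [-1.12  0.47  0.63  1.95 -0.36  0.84 -2.04]
corner 0.318 0 [-0.19  0.3   0.92  1.74 -0.25  1.23  0.81]
corner 0.13 0 [-0.09  0.53  0.84  1.95 -0.51  0.88  1.03]
corner- 0.318 0 [-0.31  0.36  1.12  1.75 -0.35  1.25 -2.23]
corner- 0.13 0 [-0.24  0.67  1.11  1.96 -0.73  0.99 -1.9 ]
salt 0.318 3.1 [-0.46  0.17  0.34  1.79 -0.06  1.19  1.69]
salt 0
[... 305 characters left out ...]
[-0.55  0.03  0.42  1.93 -0.01  1.18  1.66]
mill 0.13 3.1 [-0.38  0.27  0.27  2.16 -0.11  0.73  1.75]
oil 0.318 3.1 [-0.54  0.44  0.09  1.4  -0.04  1.3   0.96]
oil 0.13 3.1 [-0.51  0.59  0.05  1.61 -0.04  0.94  0.96]
vinegar 0.318 3.1 [-0.6   0.33  0.06  1.57 -0.02  1.24  0.87]
vinegar 0.13 3.1 [-0.58  0.5   0.03  1.77 -0.02  0.87  0.87]
mill 0.318 3.1 [-0.69  0.22  0.05  1.71 -0.01  1.21  0.77]
mill 0.13 3.1 [-0.66  0.41  0.02  1.92 -0.01  0.81  0.77]
corner 0.318 3.1 [-0.31  0.36  1.12  1.75 -0.35  1.25 -2.23]
corner 0.13 3.1 [-0.24  0.67  1.11  1.96 -0.73  0.99 -1.9 ]
corner- 0.318 3.1 [-0.19  0.3   0.92  1.74 -0.25  1.23  0.81]
corner- 0.13 3.1 [-0.09  0.53  0.84  1.95 -0.51  0.88  1.03]
```

```bash
python3 - <<'E'
from job import *
import cv2
pi=np.pi
robot.goto(P(SRC["oil"],HI),A(CAD[2]+pi)); print(robot.sense()["t"])
pick(SRC["oil"],.005,CAD[2]+pi)
place(SPOT["oil"],.018,BRD[2]+pi)
f=robot.grab_frame("scene"); cv2.imwrite("pics/s1.png",f["image"][:,:,::-1])
E
```

```text
2.7083
grip 0.2676021037686562 59.19401074759662 5.275
place hit True dz 0.0005021234532185392 open 0.2693557262174841
t 11.9
```

```bash
sleep 1
```

```text
(no output)
```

View pics/s1.png

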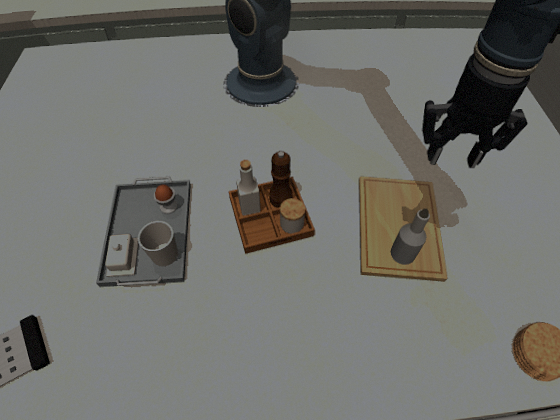

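The oil stands upright on the far part of the board, foot near (405,258). The other items haven't moved.

```bash
python3 - <<'E'
from job import *
import cv2
pi=np.pi
for n in("vinegar","mill"):
    pick(SRC[n],.005,CAD[2]+pi,opening=.65); place(SPOT[n],.018,BRD[2]+pi,opening=.65)
for n in("scene","top"):
    f=robot.grab_frame(n); cv2.imwrite(f"pics/{n}2.png",f["image"][:,:,::-1]); np.savez(f"pics/{n}2.npz",**f)
E
```

```text
grip 0.2856559662433111 58.7426894903183 15.6417
place hit True dz 0.000438301281360548 open 0.2876521913649271
t 22.375
grip 0.45112905702423783 60.79172939371347 25.65
place hit True dz 0.00037728519108687353 open 0.4493101904006868
t 31.9917
```

View pics/scene2.png

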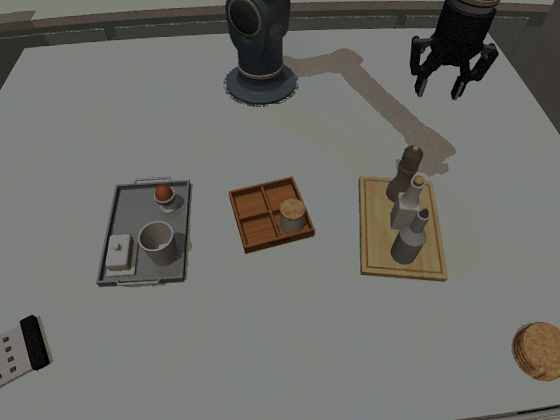

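All three stand upright on the board, with feet near (405,258), (405,225) and (395,198). The salt is alone in the caddy at (292,215).

```bash
python3 - <<'E'
from job import *
import cv2
pi=np.pi
pick(SRC["salt"],.005,CAD[2]+pi,h=.039,opening=.92,strength=60,hi=.25)
place(CORNER,.005,TRY[2]+pi/2,h=.039,opening=.9,hi=.25)
for n in("scene","top"):
    f=robot.grab_frame(n); cv2.imwrite(f"pics/{n}3.png",f["image"][:,:,::-1]); np.savez(f"pics/{n}3.npz",**f)
E
```

```text
grip 0.6143696189282297 62.86307043075794 35.6083
place hit True dz 0.0005024307046199716 open 0.6177877339682111
t 42.8
```

View pics/scene3.png

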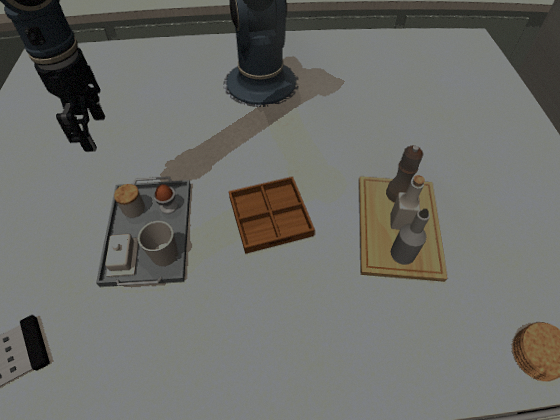

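The salt is in the free tray corner at (128,200), clear of the egg cup and rim. Next I'll return the three to where they stood.

```bash
python3 - <<'E'
from job import *
import cv2
pi=np.pi
for n in("oil","vinegar","mill"):
    pick(SPOT[n],.018,BRD[2]+pi,opening=.65); place(SRC[n],.005,CAD[2]+pi,opening=.65)
robot.goto([.35,.45,.32],A(BRD[2]+pi)); print(robot.sense()["t"])
for n in("scene","top"):
    f=robot.grab_frame(n); cv2.imwrite(f"pics/{n}4.png",f["image"][:,:,::-1]); np.savez(f"pics/{n}4.npz",**f)
E
```

```text
grip 0.2634789338215701 59.30800066329539 47.7333
place hit True dz 0.0004740923558853166 open 0.26447903916080884
t 54.4333
grip 0.2875933290665367 58.90523135662079 57.9083
place hit True dz 0.0003517384738635637 open 0.289794722938222
t 64.7167
grip 0.4503418212430018 60.812230609010385 68.2083
place hit True dz 0.0003239519775369709 open 0.45110432462155925
t 74.6167
76.2167
```

View pics/scene4.png

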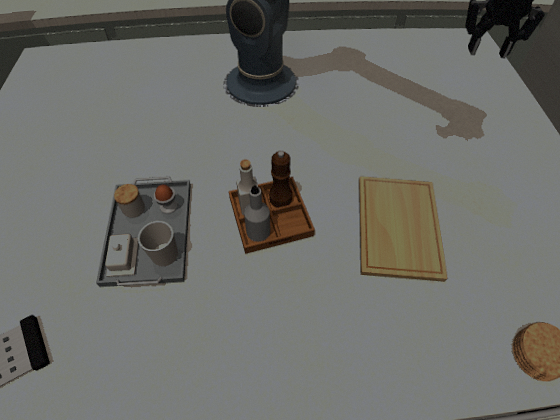

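View pics/top4.png

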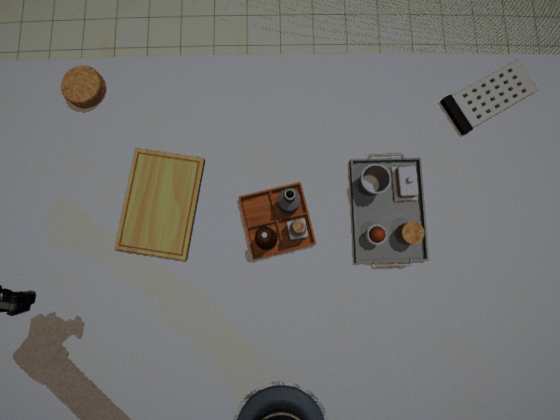

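Both views show oil (289,197), vinegar (298,228) and mill (265,237) upright in their original compartments. The salt is in the tray corner at (411,232), and the cup, egg cup and butter dish haven't moved.

```bash
python3 -c "
from plant import robot
print(robot.close_job())"
```

```text
the job is handed in; nothing more can be done
None
```

The salt pot is in the free tray corner, and the oil, vinegar and mill are upright in their original caddy compartments; I handed the job in at about 76 s of the 144 s limit.

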